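# Reassemble the dryer's filter cassette

### The job

Put the washed filter panels that are lying on the counter (two or three) back into the dryer's filter cassette: lift the spring clip of the bay with the panel's colour, slide the panel flat beneath it fully home against the end stop, then lower the clip onto it. When all the panels are in and clipped, press the clear cover down until its catch holds it shut; a bay without a panel keeps its clip down, and neither the detergent bottle nor the glass jar may be knocked over.

Things in the scene. Friction and masses are not known exactly. Their poses are not given: they have to be found in the camera images.
- cassette: fixed filter cassette: grey base plate 190 (x) x 370 (y) x 12 mm, three bays side by side. Origin: middle of its underside; x points from the bays' open front to their end stops, y to the left, z up. Black cheeks at both ends: y = +-176 to 184, x = -35 to 95, up to z = 78. The plate is open in front (x = -95 to -50). A band of the bay's colour lies on its front edge
- blue_filter: loose filter panel, may be absent: white rigid frame 110 (x) x 70 (y) x 8 mm thick with dark mesh, 150 g, origin at the middle of its underside, z up. Upright blue pull fin near its -x end: 30 (x) x 12 (y) mm, from 8 to 50 mm above the underside, centred at x = -33, y = 0. Its +x end (without fin) goes into the bay first; the fin stays outside, in front of the clip
- blue_fin (a point): point in the blue filter's fin, 36 mm above the filter's underside: where to grip it (12 mm wide along the filter's y)
- blue_bay (a point): blue bay, the left (y = +100 mm) one: the blue filter's origin when home, at cassette x = -30, z = 12 (top of base plate), axes along the cassette's. 76 mm wide between 13 mm high guides from x = -50 (flared entry) to the end stop at x = 26. Over the last 12 mm a fixed bridge (top at z = 30) leaves a slot 13 mm high: slide the filter in along the base plate
- blue_clip (a joint): angle of the spring clip over the blue bay: 0 = down on an empty bay, 0.05 to 0.1 = down on a filter, 1.1 = fully up. Its spring pulls it down (2 to 3 N at the grip); pulled past about 0.85 (8 to 15 N at the grip) a ball catch holds it up. The grip slips a little: aim for 1.1. When down, its foot (54 mm from the hinge) is 4 mm over the base plate; when up, the bay is free
- blue_clip_grip (a point): centre of the blue round grip at the clip's free end: bar 16 mm thick, 28 mm long along the cassette's y; pinch its two ends from above and follow the arc (it turns between the fingers). At angle 0 it lies 62 mm in cassette -x and 16 mm in +z from the hinge; it goes up and towards +x as the clip rises. Below the grip the clip is at most 20 mm wide
- blue_clip_hinge (a point): axis of the blue clip (along the cassette's y), at cassette x = +30, z = 36 mm
- yellow_filter: loose filter panel, may be absent: white rigid frame 110 (x) x 70 (y) x 8 mm thick with dark mesh, 150 g, origin at the middle of its underside, z up. Upright yellow pull fin near its -x end: 30 (x) x 12 (y) mm, from 8 to 50 mm above the underside, centred at x = -33, y = 0. Its +x end (without fin) goes into the bay first; the fin stays outside, in front of the clip
- yellow_fin (a point): point in the yellow filter's fin, 36 mm above the filter's underside: where to grip it (12 mm wide along the filter's y)
- yellow_bay (a point): yellow bay, the middle (y = 0) one: the yellow filter's origin when home, at cassette x = -30, z = 12 (top of base plate), axes along the cassette's. 76 mm wide between 13 mm high guides from x = -50 (flared entry) to the end stop at x = 26. Over the last 12 mm a fixed bridge (top at z = 30) leaves a slot 13 mm high: slide the filter in along the base plate
- yellow_clip (a joint): angle of the spring clip over the yellow bay: 0 = down on an empty bay, 0.05 to 0.1 = down on a filter, 1.1 = fully up. Its spring pulls it down (2 to 3 N at the grip); pulled past about 0.85 (8 to 15 N at the grip) a ball catch holds it up. The grip slips a little: aim for 1.1. When down, its foot (54 mm from the hinge) is 4 mm over the base plate; when up, the bay is free
- yellow_clip_grip (a point): centre of the yellow round grip at the clip's free end: bar 16 mm thick, 28 mm long along the cassette's y; pinch its two ends from above and follow the arc (it turns between the fingers). At angle 0 it lies 62 mm in cassette -x and 16 mm in +z from the hinge; it goes up and towards +x as the clip rises. Below the grip the clip is at most 20 mm wide
- yellow_clip_hinge (a point): axis of the yellow clip (along the cassette's y), at cassette x = +30, z = 36 mm
- green_filter: loose filter panel, may be absent: white rigid frame 110 (x) x 70 (y) x 8 mm thick with dark mesh, 150 g, origin at the middle of its underside, z up. Upright green pull fin near its -x end: 30 (x) x 12 (y) mm, from 8 to 50 mm above the underside, centred at x = -33, y = 0. Its +x end (without fin) goes into the bay first; the fin stays outside, in front of the clip
- green_fin (a point): point in the green filter's fin, 36 mm above the filter's underside: where to grip it (12 mm wide along the filter's y)
- green_bay (a point): green bay, the right (y = -100 mm) one: the green filter's origin when home, at cassette x = -30, z = 12 (top of base plate), axes along the cassette's. 76 mm wide between 13 mm high guides from x = -50 (flared entry) to the end stop at x = 26. Over the last 12 mm a fixed bridge (top at z = 30) leaves a slot 13 mm high: slide the filter in along the base plate
- green_clip (a joint): angle of the spring clip over the green bay: 0 = down on an empty bay, 0.05 to 0.1 = down on a filter, 1.1 = fully up. Its spring pulls it down (2 to 3 N at the grip); pulled past about 0.85 (8 to 15 N at the grip) a ball catch holds it up. The grip slips a little: aim for 1.1. When down, its foot (54 mm from the hinge) is 4 mm over the base plate; when up, the bay is free
- green_clip_grip (a point): centre of the green round grip at the clip's free end: bar 16 mm thick, 28 mm long along the cassette's y; pinch its two ends from above and follow the arc (it turns between the fingers). At angle 0 it lies 62 mm in cassette -x and 16 mm in +z from the hinge; it goes up and towards +x as the clip rises. Below the grip the clip is at most 20 mm wide
- green_clip_hinge (a point): axis of the green clip (along the cassette's y), at cassette x = +30, z = 36 mm
- cover (a joint): angle of the clear cover with white rim: 0 = shut (end of travel), 1.75 = open, leaning back a little from upright. A spring holds it open and lifts it again (1 to 2 N at its edge) if let go, until in the last 0.15 rad it is pressed past two ball catches (2 to 5 N at the edge) that hold it shut below 0.05
- cover_edge (a point): middle of the cover's free edge, on its outer (upper) face at an orange patch, 98 mm from the hinge. Plate 344 mm wide along y, 5 mm thick, 110 mm from hinge to edge. Open, its outer face looks to cassette +x: push it over from behind. Shut, it lies clear over the clips and leaves the fins outside in front; filters cannot be loaded then
- cover_hinge (a point): axis of the cover (along the cassette's y), at cassette x = +75, z = 76 mm
- detergent: bystander: tall blue bottle, 72 mm wide, 200 mm high, origin under its middle
- jar: bystander: glass jar, 76 mm wide, 110 mm high, origin under its middle
There are look-alikes about, which are no part of the job. What is shaped like the green_filter but orange is not meant.

How it is judged:
On the way:
1. every panel present is home in the bay of its colour with all clips down, the cover still open (x of blue_filter in the frame of blue_bay between -0.008 and 0.008 m and y of blue_filter in the frame of blue_bay between -0.006 and 0.006 m and z of blue_filter in the frame of blue_bay between -0.004 and 0.004 m and angle between the x axis of each of blue_filter, yellow_filter, green_filter and the x axis of cassette, either way round below 0.1 rad and angle between each of blue_filter, yellow_filter, green_filter's own z axis and vertical below 0.1 rad and x of yellow_filter in the frame of yellow_bay between -0.008 and 0.008 m and y of yellow_filter in the frame of yellow_bay between -0.006 and 0.006 m and z of yellow_filter in the frame of yellow_bay between -0.004 and 0.004 m and x of green_filter in the frame of green_bay between -0.008 and 0.008 m and y of green_filter in the frame of green_bay between -0.006 and 0.006 m and z of green_filter in the frame of green_bay between -0.004 and 0.004 m and value of joint each of blue_clip, yellow_clip, green_clip below 0.2 rad and value of joint cover above 0.3 rad), for 0.2 s.
At the end, for the whole second after the job is handed in: each panel present lies flat in the bay of its colour: origin within 8 mm along, 6 mm across and 4 mm in height of the bay's point and aligned within 0.1 rad, at rest; all three clips are down (below 0.2 rad); the cover is held shut by its catch (below 0.05 rad) (x of blue_filter in the frame of blue_bay between -0.008 and 0.008 m and y of blue_filter in the frame of blue_bay between -0.006 and 0.006 m and z of blue_filter in the frame of blue_bay between -0.004 and 0.004 m and angle between the x axis of each of blue_filter, yellow_filter, green_filter and the x axis of cassette, either way round below 0.1 rad and angle between each of blue_filter, yellow_filter, green_filter's own z axis and vertical below 0.1 rad and x of yellow_filter in the frame of yellow_bay between -0.008 and 0.008 m and y of yellow_filter in the frame of yellow_bay between -0.006 and 0.006 m and z of yellow_filter in the frame of yellow_bay between -0.004 and 0.004 m and x of green_filter in the frame of green_bay between -0.008 and 0.008 m and y of green_filter in the frame of green_bay between -0.006 and 0.006 m and z of green_filter in the frame of green_bay between -0.004 and 0.004 m and value of joint each of blue_clip, yellow_clip, green_clip below 0.2 rad and linear speed of each of blue_filter, yellow_filter, green_filter below 0.02 m/s and value of joint cover below 0.05 rad); the robot touches nothing.
It fails at once if the detergent bottle is knocked over (angle between detergent's own z axis and vertical above 0.6 rad).
It fails at once if the glass jar is knocked over (angle between jar's own z axis and vertical above 0.6 rad).
Of blue_filter, yellow_filter, green_filter only 2 to 3 are there at a start; the rules pass over those that are not, and their reading is None.
At some moment in a run one of blue_filter, yellow_filter, green_filter may be knocked a few centimetres aside while the robot is not near it.
Once in a run the grip may slacken for a moment while it holds something.
It also fails if it takes over 210 s, if anything falls off the work surface, if the arm or the gripper's body presses on something with over 40 N, if the wrist force passes 120 N, or if a joint passes its speed limit or range.

### The arm

A 7-joint arm with a two-finger parallel gripper is mounted at the origin on the work surface. World frame = base frame: x ahead of the robot, y to its left, z up, the work surface at z = 0. Lengths are in m, angles in rad, forces in N, time in s.
With the tool pointing down it reaches from about 0.35 to 0.9 m from the base axis. Payload 19.9 kg.
Tool frame: the origin (TCP) lies on the centre line of the jaws, within the pads' length; the fingertips stand 8 mm ahead of it and the grasp point (between the pads) lies 11 mm behind it (bot.nose_length is the distance from the TCP to the fingertips, in m); x points along the fingers, z is the direction in which the jaws open and shut, and the axes are right-handed (so a half turn about x gives the same grasp; the last joint's range is limited). The gripper opens to 85 mm and grips with 20 to 120 N. Pads are 22 mm wide; open, the fingers measure 114 mm over their backs; the gripper's body (76 mm by 85 mm) begins 54 mm behind the grasp point. The pads swing forward as they close: fully open they stand 13 mm farther back than shut.
Start: joints at [-1.367, 0.417, -0.01, 1.614, 0.005, 1.111, -0.053], TCP at [0.152, 0.606, 0.239] pointing down, gripper open.
Joint ranges: [-2.81, 2.81], [-0.39, 2.02], [-1.27, 1.25], [0.06, 2.57], [-1.19, 4.33], [0.19, 2], [-2.82, 2.82]. Speed limits (rad/s): [1.89, 1.89, 2.39, 2.39, 3.01, 3.01, 3.01].

### API

Orientations are given as a unit quaternion [w, x, y, z].
In Python, from rig import status, vision, order, trace, place_of, bot gives the robot as it stands. The module is installed in compiled form; this text tells all that it offers.
- The arm moves only by the tool send_rows, never from a script. Its argument "motion" is a list of rows, each a list of 3 entries, a list of its own where there are three numbers: the shift along the world's x, y, z in mm, then the turn about the world's z in degrees, then the gripper's target within -1 to 1 (fully open at 1, half-way at 0, shut at -1). A call has 1 to 12 rows; each row is the pose to reach, as a shift and turn from the pose measured when the call began; what a row does not reach only later rows make up. A row lasts 1/8 s, in which the tool goes at most 62.5 mm and 10.7 degrees, less where a joint would pass 70% of its speed; a pose out of reach is approached as far as the arm can. A call with a gripper value outside its range is refused whole. The fingers move at their own pace and stop on an object; "force" is the grip in N (left out, the last holds). Time passes only in rows, so rows that repeat a pose let the fingers close. It gives the time, the measured TCP pose, the force and the opening at its end, in the units of the state.
- status.get_state(): the state, without advancing time (a new reading comes with each control period).
- vision.get_image(name): name is "side" or "top" or "wrist"; returns the picture (400x640x3 uint8, red, green, blue); there is no depth.
- vision.camera_model(name): a dict with "fov_y" (degrees; the focal length in pixels is half the picture's height over the tangent of half this angle, whatever the lens; pixels are square), "cx", "cy" (the principal point, pixels), "camera_from_world" (4x4, takes a point from world to camera coordinates); the wrist camera has in their place "T_tool_cam" (4x4, takes a point from camera to tool coordinates, whose origin is the TCP and whose axes are the tool frame's). Camera axes: x right, y up, looking along -z (the intrinsics and any distortion apply to the point x, -y, -z); pixel columns grow to the right and rows downward; lengths in m; the calibration is good to about 2 mm. A picture is of the moment at which its call begins: read the wrist's pose just before it. camera_model takes no time and is no camera call.
- order.finish_job(): hands the job in, once; it reports no verdict.
Trained networks look in the newest picture that a camera, given by its name, has taken for a name from the list of things; names that differ only in an ending like _2 or _b are one class to them, and where a whole thing is asked for, a point or a joint stands for the part that bears it (a point fixed in the world has none). Each returns a list of dicts, best first, with "score" (0 to 1); they miss things now and then, are a little off and sometimes report something else, mostly with a low value. They report only what shows in the picture. A call takes as long as a camera call. They do not tell look-alikes from the thing itself.
- trace(thing, camera): "region" (400x640 bool, what is visible of it) and "position" ([column, row] in pixels, amid what is visible of it).
- place_of(thing, camera): "position" ([column, row] in pixels: a listed point, or the origin of a listed thing).
The state is a dict: "t": time; "joint_positions": joint angles; "qvel": joint speeds; "effort": joint torques, N m; "ee_pos": TCP position; "eef_rot": TCP orientation; "contact_force": force on the tool from outside, world axes, zero at the start; "torque": the same for the moment, N m; "gripper_width": opening from 0.0 (shut) to 1.0 (fully open).
Only numpy, scipy, OpenCV 4.12 (cv2) and the standard library are available. Lean on these libraries where they do the work, as an engineer would, in place of code of your own. Each camera call takes 0.05 s, during which the arm holds its last target. There are 200 camera calls.

## Working session

There is one attempt and no reset: what is moved stays moved. The work goes in short steps, Python scripts to look and compute and a tool call to move; the robot and the scene stay as the last step left them, time stands still between calls to the robot, and variables do not carry over. Pictures are saved under pics/ and viewed, about 12 in all and at most 16, crops included, and the job is handed in when it is done.

Besides the shell and the picture viewer there is one more tool, called after ">>>" as name(argument=value, ...) on one line, values as JSON. send_rows: Moves the arm, as the interface text tells. Its arguments: {"type":"object","properties":{"motion":{"type":"array"},"force":{"type":"number"}},"required":["motion"]}

```bash
mkdir -p pics; cat > h.py <<'E'
import numpy as np, cv2
from rig import status, vision, order, trace, place_of, bot
from scipy.spatial.transform import Rotation as R
def Rq(q): return R.from_quat([q[1],q[2],q[3],q[0]]).as_matrix()
def cam(name, st=None):
    m=vision.camera_model(name)
    if name=='wrist':
        st=st or status.get_state(); T=np.eye(4);T[:3,:3]=Rq(st['eef_rot']);T[:3,3]=st['ee_pos']
        W=T@np.array(m['T_tool_cam'])
    else: W=np.linalg.inv(np.array(m['camera_from_world']))
    return m,W
def toworld(px,name,z,mW=None):
    m,W=mW or cam(name); f=200/np.tan(np.radians(m['fov_y'])/2)
    d=W[:3,:3]@np.array([(px[0]-m['cx'])/f,-(px[1]-m['cy'])/f,-1.]); o=W[:3,3]
    return o+d*(z-o[2])/d[2]
def topix(p,name,mW=None):
    m,W=mW or cam(name); f=200/np.tan(np.radians(m['fov_y'])/2)
    c=np.linalg.inv(W)@np.r_[p,1]; return np.array([m['cx']+f*c[0]/-c[2], m['cy']-f*c[1]/-c[2]])
def save(name,fn,im=None):
    im=vision.get_image(name) if im is None else im
    cv2.imwrite('pics/'+fn,im[:,:,::-1]); return im
E
python3 - <<'E'
from h import *
for n in('side','top','wrist'):
    m=vision.camera_model(n); print(n,{k:(np.round(v,3).tolist() if not isinstance(v,str) else v) for k,v in m.items()})
a=save('top','top0.png'); b=save('side','side0.png')
s=status.get_state(); print(s['ee_pos'],s['eef_rot'],s['gripper_width'],bot.nose_length)
for c in('top','side'):
  for t in['cassette','blue_fin','yellow_fin','green_fin','blue_filter','yellow_filter','green_filter','blue_clip_grip','yellow_clip_grip','green_clip_grip','blue_bay','green_bay','cover_edge','detergent','jar']:
    print(c,t,[(round(r['score'],2),np.round(r['position'],1).tolist()) for r in place_of(t,c)[:3]])
E
```

```text
side {'fov_y': 50.985, 'cx': 316.154, 'cy': 201.394, 'camera_from_world': [[0.825, -0.565, 0.011, -0.332], [0.44, 0.655, 0.615, -0.256], [-0.354, -0.502, 0.789, -1.231], [0.0, 0.0, 0.0, 1.0]]}
top {'fov_y': 53.513, 'cx': 318.973, 'cy': 203.8, 'camera_from_world': [[-0.001, -1.0, 0.027, 0.002], [0.998, 0.001, 0.058, -0.435], [-0.058, 0.027, 0.998, -1.22], [0.0, 0.0, 0.0, 1.0]]}
wrist {'fov_y': 69.727, 'cx': 321.253, 'cy': 196.236, 'T_tool_cam': [[0.002, 0.284, -0.959, -0.135], [0.001, 0.959, 0.284, 0.073], [1.0, -0.001, 0.001, -0.0], [0.0, 0.0, 0.0, 1.0]]}
[0.15201332 0.60590578 0.23871491] [ 0.55721776 -0.43522012  0.55781145  0.43467022] 1.0033760757248353 0.008
top cassette [(0.64, [311.2, 158.1])]
top blue_fin []
top yellow_fin [(0.97, [216.4, 161.9])]
top green_fin [(0.91, [219.0, 214.4]), (0.89, [213.2, 268.6]), (0.7, [172.5, 249.1])]
top blue_filter [(0.31, [145.1, 175.5])]
top yellow_filter [(0.61, [222.9, 155.6])]
top green_filter [(0.9, [179.0, 238.5]), (0.87, [224.5, 275.8]), (0.78, [221.2, 205.1])]
top blue_clip_grip [(0.72, [343.2, 172.2]), (0.61, [274.4, 167.4]), (0.22, 
[... 385 characters left out ...]
0.6, [352.5, 195.2])]
side blue_fin [(0.46, [345.5, 191.2])]
side yellow_fin [(0.69, [303.7, 143.3])]
side green_fin [(0.69, [271.2, 161.7]), (0.68, [225.2, 151.5]), (0.65, [226.5, 179.3])]
side blue_filter []
side yellow_filter [(0.61, [309.0, 146.6]), (0.23, [268.3, 160.5])]
side green_filter [(0.78, [232.0, 155.2]), (0.72, [274.0, 165.0]), (0.56, [224.8, 194.8])]
side blue_clip_grip [(0.42, [328.1, 175.8])]
side yellow_clip_grip [(0.41, [344.1, 191.6])]
side green_clip_grip [(0.47, [364.3, 212.2])]
side blue_bay [(0.85, [330.6, 177.1])]
side green_bay [(0.73, [361.9, 220.0])]
side cover_edge [(0.88, [381.6, 151.4])]
side detergent [(0.57, [263.9, 117.6])]
side jar [(0.73, [452.6, 324.5])]
```

View pics/top0.png

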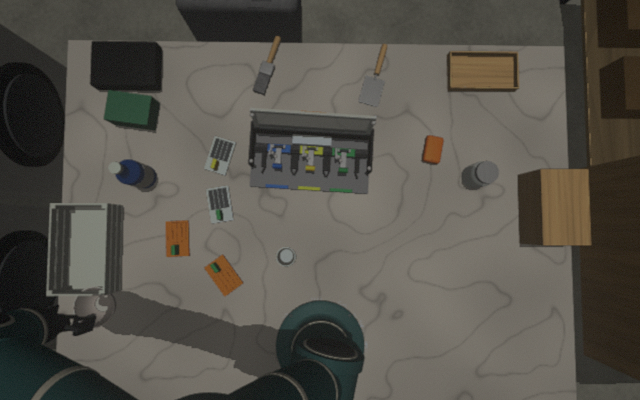

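View pics/side0.png

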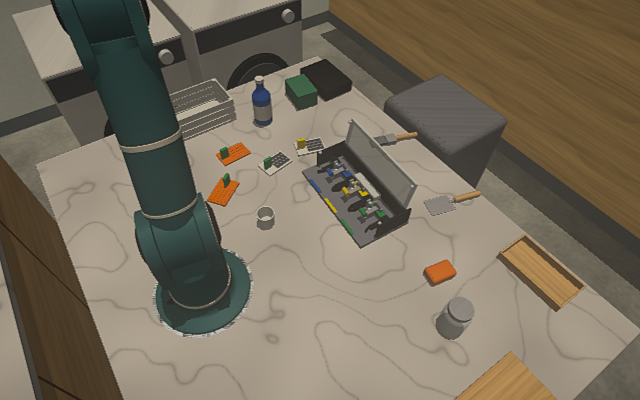

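Top view: white-framed panels are yellow-finned (218,156) and green-finned (220,205). The green-finned orange ones at (178,240) and (224,275) are the look-alikes. No blue one is seen so far. The cassette is at (310,158) and its cover is open.

```bash
python3 - <<'E'
from h import *
im=cv2.imread('pics/top0.png')
cv2.imwrite('pics/crop0.png',cv2.resize(im[100:300,160:400],None,fx=3.3,fy=3,interpolation=cv2.INTER_CUBIC)[:, :800])
P=lambda p,z:np.round(toworld(p,'top',z),3)[:2]
hsv=cv2.cvtColor(im,cv2.COLOR_BGR2HSV)
print('cass',P((311.2,158.1),0),'yfin',P((216.4,161.9),.036),'gfin',P((219,214.4),.036),'yf',P((222.9,155.6),0),'gf',P((221.2,205.1),0))
for n,lo,hi in(('b',105,125),('y',24,35),('g',55,85)):
    m=cv2.inRange(hsv,(lo,90,50),(hi,255,255)); m[:180]=0;m[196:]=0;m[:,:250]=0;m[:,372:]=0
    ys,xs=np.nonzero(m); print(n,len(xs),xs.mean(),ys.mean(),P((xs.mean(),ys.mean()),.012))
for t,h in(('detergent',0),('jar',0)): print(t,P(place_of(t,'top')[0]['position'],0))
E
```

```text
cass [0.581 0.027] yfin [0.562 0.316] gfin [0.402 0.306] yf [0.588 0.304] gf [0.432 0.307]
b 67 276.1044776119403 185.82089552238807 [0.491 0.136]
y 82 308.4268292682927 187.9512195121951 [0.485 0.035]
g 49 340.55102040816325 189.9795918367347 [ 0.479 -0.065]
detergent [0.518 0.544]
jar [ 0.52  -0.484]
```

View pics/crop0.png

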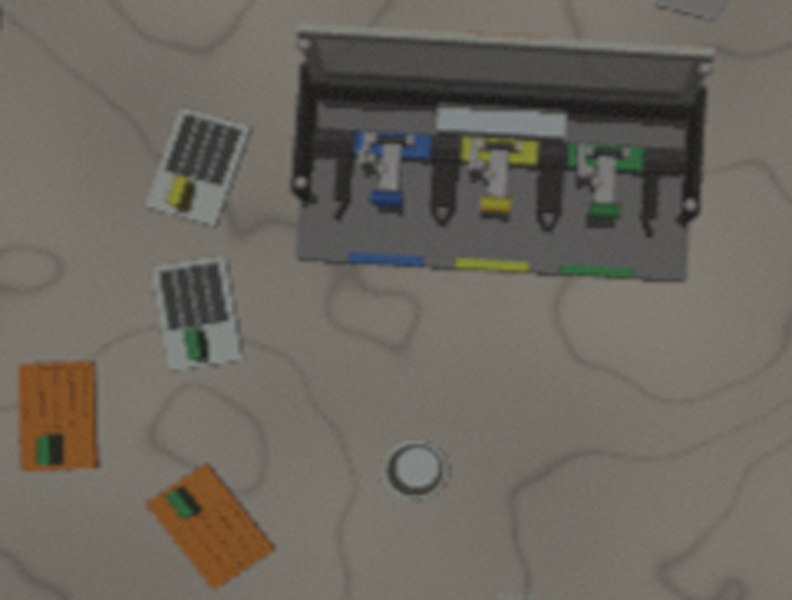

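>>> send_rows(motion=[[[30,-45,60],0,1],[[60,-90,110],2,1],[[90,-135,110],4,1],[[120,-180,110],6,1],[[150,-225,110],8,1],[[180,-270,110],10,1],[[210,-315,110],10,1],[[240,-360,110],10,1],[[270,-405,110],10,1],[[300,-450,110],10,1],[[338,-506,110],10,1],[[338,-506,110],10,1]], force=60)

```text
t: 3.2
ee_pos: [0.4916, 0.0963, 0.3494]
eef_rot: [0.519, -0.481, 0.519, 0.48]
contact_force: [-1.4, 1.6, -0.5]
gripper_width: 0.998
```

```bash
cat >> h.py <<'E'
def cass(pts):  # pts: list of (local xyz, pixel); fit x,y,yaw  from wrist pixels
    pass
E
python3 - <<'E'
from h import *
mW=cam('wrist'); im=save('wrist','w1.png')
t=save('top','top1.png')
for n,z in(('blue_clip_grip',.052),('yellow_clip_grip',.052),('green_clip_grip',.052),('blue_bay',.012),('yellow_bay',.012),('green_bay',.012),('yellow_fin',.036),('green_fin',.036),('yellow_filter',0),('green_filter',0),('cassette',0),('cover_edge',.17)):
    print(n,[(round(r['score'],2),np.round(r['position'],1).tolist(),np.round(toworld(r['position'],'wrist',z,mW)[:2],4).tolist()) for r in place_of(n,'wrist')[:3]])
for n in('blue_filter','blue_fin'): print(n,[(round(r['score'],2),np.round(r['position'],1).tolist()) for r in place_of(n,'top')[:3]])
cv2.imwrite('pics/both1.png',np.vstack([im[:, :, ::-1][:400],t[60:,:,::-1]])[:740].copy()) if 0 else cv2.imwrite('pics/tl.png',cv2.resize(t[140:340,30:270,::-1],None,fx=2.5,fy=2.5))
E
```

```text
blue_clip_grip [(0.64, [348.1, 190.9], [0.5415, 0.1337])]
yellow_clip_grip [(0.97, [285.7, 194.4], [0.5399, 0.0357]), (0.33, [463.3, 189.9], [0.5534, 0.313])]
green_clip_grip [(0.66, [218.8, 194.6], [0.5323, -0.0692])]
blue_bay [(0.68, [348.9, 185.0], [0.5426, 0.1385]), (0.26, [451.1, 108.5], [0.4307, 0.3048])]
yellow_bay [(0.58, [285.3, 189.4], [0.5422, 0.0299])]
green_bay [(0.55, [226.4, 187.9], [0.532, -0.07]), (0.48, [345.5, 186.3], [0.5444, 0.1326])]
yellow_fin [(0.87, [466.7, 188.7], [0.5568, 0.3261])]
green_fin [(0.78, [459.1, 88.4], [0.4026, 0.3047])]
yellow_filter [(0.64, [449.6, 197.9], [0.5825, 0.3152])]
green_filter [(0.8, [542.8, 26.1], [0.3227, 0.4404]), (0.74, [455.1, 107.4], [0.4298, 0.3163])]
cassette [(0.75, [288.5, 207.5], [0.579, 0.03]), (0.35, [345.4, 192.7], [0.5592, 0.1326])]
cover_edge [(0.57, [275.5, 311.8], [0.6639, 0.0229])]
blue_filter []
blue_fin []
```

View pics/w1.png

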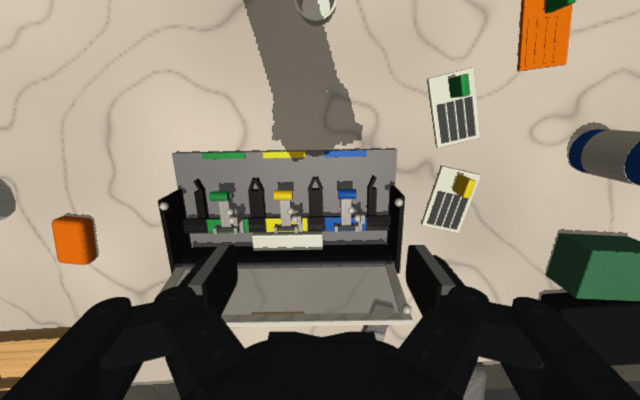

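View pics/tl.png

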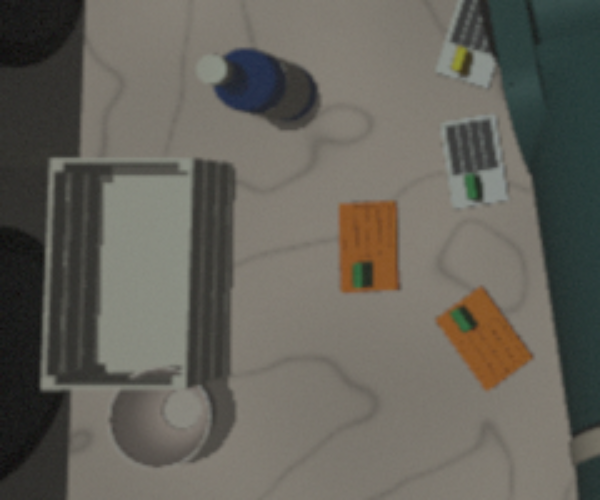

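Wrist view: clip grips at (219,197), (283,195), (347,195). The white green-finned panel is at (455,107) and the yellow one at (451,198). The top crop shows no blue panel. Next I'll refine the cassette and panel poses from colour blobs.

```bash
cat > meas.py <<'E'
from h import *
from scipy.optimize import least_squares
HS={'b':(105,125),'y':(22,33),'g':(55,85)}
def blobs(im,c,amin=20):
    hsv=cv2.cvtColor(im,cv2.COLOR_RGB2HSV); lo,hi=HS[c]
    m=cv2.inRange(hsv,(lo,110,60),(hi,255,255))
    n,l,s,ce=cv2.connectedComponentsWithStats(m)
    return [(s[i,4],np.round(ce[i],1).tolist(),s[i,:4].tolist()) for i in range(1,n) if s[i,4]>=amin]
def panels(im,mW):
    hsv=cv2.cvtColor(im,cv2.COLOR_RGB2HSV); m=cv2.inRange(hsv,(0,0,175),(180,38,255))
    return m
E
python3 - <<'E'
from meas import *
st=status.get_state(); mW=cam('wrist',st); im=cv2.imread('pics/w1.png')[:,:,::-1].copy()
for c in 'byg': print(c,blobs(im,c))
hsv=cv2.cvtColor(im,cv2.COLOR_RGB2HSV)
for p in((440,95),(432,222),(400,100),(455,120)): print(p,hsv[p[1],p[0]])
E
```

```text
b [(np.int32(269), [345.1, 153.2], [324, 150, 43, 7]), (np.int32(166), [346.3, 193.3], [338, 189, 18, 10]), (np.int32(182), [330.9, 222.5], [324, 217, 17, 14]), (np.int32(27), [352.9, 220.5], [351, 217, 7, 7]), (np.int32(43), [364.5, 224.4], [362, 217, 5, 13])]
y [(np.int32(289), [283.9, 154.1], [263, 151, 43, 7]), (np.int32(359), [463.7, 186.1], [453, 175, 23, 24]), (np.int32(182), [282.4, 194.5], [273, 190, 19, 10]), (np.int32(79), [304.8, 223.8], [302, 217, 6, 15]), (np.int32(182), [271.4, 223.7], [265, 218, 16, 15]), (np.int32(32), [285.5, 230.5], [278, 230, 16, 2])]
g [(np.int32(25), [570.0, 1.2], [567, 0, 8, 4]), (np.int32(166), [464.0, 84.7], [459, 74, 10, 22]), (np.int32(241), [222.3, 155.4], [202, 153, 43, 6]), (np.int32(154), [217.8, 195.9], [209, 192, 19, 9]), (np.int32(139), [211.9, 224.0], [206, 219, 15, 14]), (np.int32(67), [245.9, 224.6], [243, 218, 6, 14]), (np.int32(2754), [611.2, 276.2], [576, 250, 64, 51])]
(440, 95) [ 31  25 222]
(432, 222) [10 11 68]
(400, 100) [ 18  44 202]
(455, 120) [ 27  24 119]
```

```bash
cat >> meas.py <<'E'
def rect(im,mW,seed_xy,cam_='wrist',box=0.1,z=0.008):
    """white panel near world seed: corners on plane z -> center, yaw"""
    c=topix(np.r_[seed_xy,z],cam_,mW); r=90
    hsv=cv2.cvtColor(im,cv2.COLOR_RGB2HSV)
    m=cv2.inRange(hsv,(0,0,185),(180,33,255))
    a,b=int(max(c[0]-r,0)),int(max(c[1]-r,0)); k=np.zeros_like(m); k[b:b+2*r,a:a+2*r]=m[b:b+2*r,a:a+2*r]
    k=cv2.morphologyEx(k,cv2.MORPH_CLOSE,np.ones((9,9)))
    cs,_=cv2.findContours(k,cv2.RETR_EXTERNAL,cv2.CHAIN_APPROX_NONE)
    ct=max(cs,key=cv2.contourArea)[:,0]
    w=np.array([toworld(p,cam_,z,mW)[:2] for p in ct]).astype(np.float32)
    return cv2.minAreaRect(w*1000)
E
python3 - <<'E'
from meas import *
st=status.get_state(); mW=cam('wrist',st); im=cv2.imread('pics/w1.png')[:,:,::-1].copy()
obs=[((None,100,13),(345.1,153.2)),((None,0,13),(283.9,154.1)),((None,-100,13),(222.3,155.4)),((-33,100,54),(346.3,193.3)),((-33,0,54),(282.4,194.5)),((-33,-100,54),(217.8,195.9)),((-95,185,12),(396.5,149.5)),((-95,-185,12),(173.5,153))]
def f(v):
    x,y,a,bx=v;o=[]
    for (lx,ly,lz),px in obs:
        lx=bx if lx is None else lx
        p=[x+(lx*np.cos(a)-ly*np.sin(a))/1e3,y+(lx*np.sin(a)+ly*np.cos(a))/1e3,lz/1e3]
        o+=list(topix(p,'wrist',mW)-px)
    return o
r=least_squares(f,[.577,.029,-.06,-91],x_scale=[.01,.01,.01,1]); print(r.x, np.round(r.fun,1))
for s in((.582,.315),(.430,.310)): print(rect(im,mW,np.array(s)))
print('fin',toworld((463.7,186.1),'wrist',.045,mW),toworld((464,84.7),'wrist',.045,mW))
E
```

```text
[ 5.70875192e-01  3.37649024e-02 -5.35679036e-02 -9.02935573e+01] [-0.3  0.  -0.   0.1  0.9 -0.2  0.2  0.4  0.1  0.1  0.9 -0.3  0.2 -0.1
 -2.   0.1]
((581.8639526367188, 318.1488037109375), (68.19478607177734, 108.3487548828125), 73.36203002929688)
((428.6585693359375, 315.75982666015625), (109.18511962890625, 68.39783477783203), 9.866937637329102)
fin [0.54638521 0.32116427 0.045     ] [0.39548347 0.3110379  0.045     ]
```

>>> send_rows(motion=[[[20,-30,-50],1.3,0],[[47,-61,-110],1.3,0],[[47,-61,-170],1.3,0],[[47,-61,-220],1.3,0],[[47,-61,-250],1.3,0],[[47,-61,-250],1.3,0],[[47,-61,-250],1.3,0]])

```text
t: 4.88
ee_pos: [0.5378, 0.0392, 0.1006]
eef_rot: [0.512, -0.488, 0.512, 0.487]
contact_force: [-0.7, -0.5, 0.6]
gripper_width: 0.5
```

```bash
python3 - <<'E'
from meas import *
st=status.get_state(); print(st['ee_pos'],st['eef_rot'],st['gripper_width'])
mW=cam('wrist',st); im=save('wrist','w2.png')
for c in 'byg': print(c,[(b,np.round(toworld(b[1],'wrist',.054,mW)[:2],4)) for b in blobs(im,c,60)])
E
```

```text
[0.53782528 0.03924193 0.10059574] [ 0.51243336 -0.48805198  0.51154726  0.48737738] 0.5001176048601009
b [((np.int32(1243), [443.9, 136.4], [397, 130, 95, 14]), array([0.4838, 0.118 ])), ((np.int32(1067), [457.3, 226.6], [432, 216, 51, 23]), array([0.545 , 0.1316])), ((np.int32(227), [419.2, 275.7], [405, 270, 24, 15]), array([0.582 , 0.1075])), ((np.int32(106), [456.0, 274.5], [450, 270, 12, 11]), array([0.5823, 0.1339]))]
y [((np.int32(1305), [312.2, 135.1], [266, 128, 94, 15]), array([0.4791, 0.0362])), ((np.int32(944), [310.4, 224.9], [290, 214, 42, 24]), array([0.539 , 0.0315])), ((np.int32(452), [287.9, 279.8], [276, 268, 25, 28]), array([0.581 , 0.0128])), ((np.int32(92), [325.0, 274.7], [322, 269, 11, 15]), array([0.578 , 0.0398])), ((np.int32(187), [351.7, 282.6], [345, 269, 12, 28]), array([0.5855, 0.0589]))]
g [((np.int32(1225), [180.5, 133.4], [133, 127, 95, 14]), array([ 0.4742, -0.0455])), ((np.int32(970), [159.9, 223.6], [137, 213, 51, 23]), array([ 0.5333, -0.0708])), ((np.int32(513), [155.6, 277.0], [143, 267, 30, 27]), array([ 0.5742, -0.0825])), ((np.int32(140), [225.6, 274.5], [221, 268, 11, 16]), array([ 0.5745, -0.0317]))]
```

View pics/w2.png

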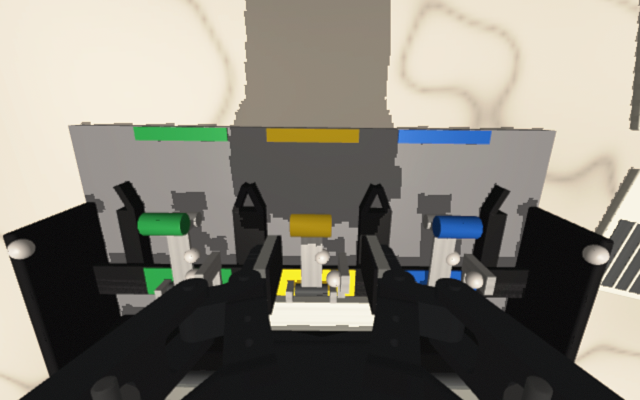

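View: grips at (163,224), (311,225), (457,227). The jaws are centred at column 320, so the yellow bar lies a few mm towards -y. I'll refit the cassette from this nearer view.

```bash
python3 - <<'E'
from meas import *
st=status.get_state(); mW=cam('wrist',st)
obs=[((-90.3,100,13),(443.9,136.4)),((-90.3,0,13),(312.2,135.1)),((-90.3,-100,13),(180.5,133.4)),((-33,100,54),(457.3,226.6)),((-33,0,54),(311,225.5)),((-33,-100,54),(163,223.6)),((-95,185,12),(553.5,131)),((-95,-185,12),(70.5,125.5))]
def f(v):
    x,y,a=v;o=[]
    for (lx,ly,lz),px in obs:
        p=[x+(lx*np.cos(a)-ly*np.sin(a))/1e3,y+(lx*np.sin(a)+ly*np.cos(a))/1e3,lz/1e3]
        o+=list(topix(p,'wrist',mW)-px)
    return o
r=least_squares(f,[.577,.029,-.06],x_scale=[.01,.01,.01]); print(r.x, np.round(r.fun,1))
E
```

```text
[ 0.57258483  0.02969728 -0.05831281] [-0.5 -0.1  0.2 -0.2  0.6  0.  -0.6  0.2 -0.6 -0.2  0.8  0.2  1.6  0.2
 -1.5  0.3]
```

>>> send_rows(motion=[[[3,-8,-25],-0.5,0],[[3,-8,-50],-0.5,0],[[3,-8,-60],-0.5,0],[[3,-8,-60],-0.5,0],[[3,-8,-60],-0.5,-1],[[3,-8,-60],-0.5,-1],[[3,-8,-60],-0.5,-1],[[3,-8,-60],-0.5,-1],[[3,-8,-60],-0.5,-1]], force=80)

```text
t: 6.05
ee_pos: [0.5416, 0.0316, 0.042]
eef_rot: [0.515, -0.486, 0.513, 0.485]
contact_force: [-1.6, 0.8, 7.5]
gripper_width: 0.311
```

>>> send_rows(motion=[[[3,0,9],0,-1],[[7,0,18],0,-1],[[13,-1,25],0,-1],[[20,-1,32],0,-1],[[28,-2,38],0,-1],[[36,-2,43],0,-1],[[45,-3,46],0,-1],[[49,-3,47],0,-1],[[53,-3,47],0,-1],[[53,-3,47],0,-1]])

```text
t: 7.3
ee_pos: [0.5949, 0.0282, 0.0896]
eef_rot: [0.516, -0.486, 0.513, 0.485]
contact_force: [-6.1, -2.1, -2.1]
gripper_width: 0.288
```

>>> send_rows(motion=[[[0,0,0],0,0],[[0,0,0],0,0],[[0,0,0],0,0],[[0,0,30],0,0],[[-20,-25,60],0,0],[[-61,-93,60],0,0],[[-61,-93,15],0,0],[[-61,-93,15],0,0]])

```text
t: 8.3
ee_pos: [0.5322, -0.0657, 0.1031]
eef_rot: [0.515, -0.485, 0.515, 0.485]
contact_force: [0.2, 0.0, 0.7]
gripper_width: 0.498
```

```bash
python3 - <<'E'
from meas import *
st=status.get_state(); print(st['ee_pos'],st['eef_rot'],st['gripper_width'])
mW=cam('wrist',st); im=save('wrist','w3.png')
for c in 'yg': print(c,[(b,np.round(toworld(b[1],'wrist',.054,mW)[:2],4)) for b in blobs(im,c,60)])
E
```

```text
[ 0.53216939 -0.06572994  0.10306631] [ 0.51524768 -0.48455709  0.51451544  0.48476604] 0.4976865039439408
y [((np.int32(1350), [449.4, 133.9], [403, 127, 93, 15]), array([0.478 , 0.0181])), ((np.int32(706), [431.6, 272.5], [401, 266, 59, 17]), array([0.5766, 0.0118])), ((np.int32(565), [505.3, 304.3], [482, 294, 40, 28]), array([0.6072, 0.0687]))]
g [((np.int32(1182), [318.0, 134.0], [273, 128, 91, 13]), array([ 0.4731, -0.0645])), ((np.int32(857), [318.0, 223.1], [298, 213, 41, 22]), array([ 0.5332, -0.0683])), ((np.int32(574), [291.4, 278.2], [277, 267, 31, 26]), array([ 0.5753, -0.0904])), ((np.int32(79), [331.9, 272.7], [329, 267, 9, 15]), array([ 0.5725, -0.0606])), ((np.int32(122), [358.8, 280.6], [352, 267, 10, 26]), array([ 0.5802, -0.0412]))]
```

View pics/w3.png

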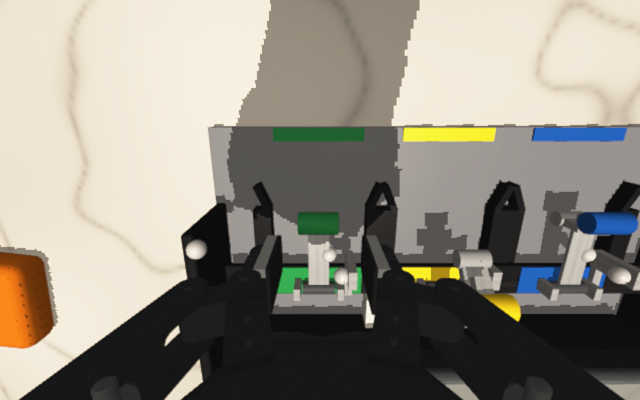

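The yellow clip stands up at (500,305) and is held. The green bar at (318,223) is centred between the jaws.

>>> send_rows(motion=[[[3,-2,-25],0,0],[[3,-2,-50],0,0],[[3,-2,-61],0,0],[[3,-2,-61],0,0],[[3,-2,-61],0,-1],[[3,-2,-61],0,-1],[[3,-2,-61],0,-1],[[3,-2,-61],0,-1],[[3,-2,-61],0,-1]])

```text
t: 9.48
ee_pos: [0.5372, -0.0678, 0.0449]
eef_rot: [0.516, -0.486, 0.514, 0.484]
contact_force: [-3.6, -6.2, 6.9]
gripper_width: 0.303
```

>>> send_rows(motion=[[[3,0,9],0,-1],[[7,0,18],0,-1],[[13,-1,25],0,-1],[[20,-1,32],0,-1],[[28,-2,38],0,-1],[[36,-2,43],0,-1],[[45,-3,46],0,-1],[[49,-3,47],0,-1],[[53,-3,47],0,-1],[[53,-3,47],0,-1]])

```text
t: 10.72
ee_pos: [0.5902, -0.0707, 0.0919]
eef_rot: [0.515, -0.486, 0.513, 0.484]
contact_force: [-0.3, -2.1, -10.1]
gripper_width: 0.254
```

>>> send_rows(motion=[[[0,0,0],0,0],[[0,0,0],0,0],[[0,0,0],0,0],[[0,0,40],0,0],[[-40,20,90],0,0],[[-40,80,90],-5,0],[[-40,140,90],-13,0],[[-40,200,90],-13,0],[[-40,260,90],-13,0],[[-40,320,90],-13,0],[[-40,394,70],-13,0],[[-40,394,50],-13,0]])

```text
t: 12.22
ee_pos: [0.5491, 0.3285, 0.1416]
eef_rot: [0.566, -0.426, 0.563, 0.425]
contact_force: [0.4, -0.4, -1.0]
gripper_width: 0.5
```

```bash
cat > pan.py <<'E'
from meas import *
import sys
c,sx,sy,fn=sys.argv[1],float(sys.argv[2]),float(sys.argv[3]),sys.argv[4]
st=status.get_state(); print(st['ee_pos'],st['gripper_width'])
T=Rq(st['eef_rot']); print('tool yaw',np.degrees(np.arctan2(T[1,2],T[0,2])))
mW=cam('wrist',st); im=save('wrist',fn)
print(rect(im,mW,np.array([sx,sy])))
for b in blobs(im,c,100): print(b,np.round(toworld(b[1],'wrist',.045,mW)[:2],4))
n={'y':'yellow','g':'green'}[c]
for k,z in(('_fin',.036),('_filter',0)): print(n+k,[(round(r['score'],2),np.round(r['position'],1).tolist(),np.round(toworld(r['position'],'wrist',z,mW)[:2],4).tolist()) for r in place_of(n+k,'wrist')[:2]])
E
python3 pan.py y .58 .318 w4.png
```

```text
[0.54913174 0.32848607 0.14162726] 0.5002857668592218
tool yaw 73.95134325835825
((589.2210693359375, 312.583984375), (69.00245666503906, 100.29591369628906), 73.21621704101562)
(np.int32(592), [316.8, 202.9], [310, 181, 15, 44]) [0.5503 0.324 ]
(np.int32(526), [21.5, 204.7], [0, 195, 46, 21]) [0.4826 0.0824]
(np.int32(220), [79.5, 312.6], [70, 302, 20, 22]) [0.5938 0.0743]
yellow_fin [(0.38, [270.0, 67.8], [0.4378, 0.319])]
yellow_filter [(0.67, [315.1, 222.8], [0.5845, 0.3116])]
```

View pics/w4.png

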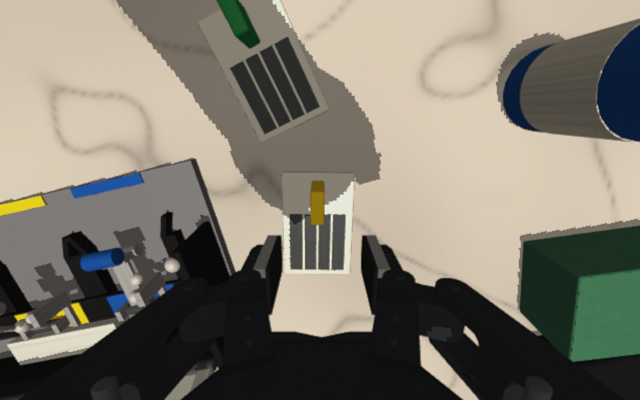

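Yellow fin at (317,203) with its panel below it, white-framed: the right one.

>>> send_rows(motion=[[[3,-5,-50],-0.7,0],[[3,-5,-90],-0.7,0],[[3,-5,-116],-0.7,0],[[3,-5,-116],-0.7,0],[[3,-5,-116],-0.7,-1],[[3,-5,-116],-0.7,-1],[[3,-5,-116],-0.7,-1],[[3,-5,-116],-0.7,-1],[[3,-5,-116],-0.7,-1]])

```text
t: 13.5
ee_pos: [0.5538, 0.3188, 0.0274]
eef_rot: [0.57, -0.422, 0.567, 0.419]
contact_force: [-0.5, -0.2, 10.0]
gripper_width: 0.128
```

>>> send_rows(motion=[[[0,0,20],0,-1],[[0,0,70],0,-1],[[-30,-20,120],4,-1],[[-80,-50,130],10,-1],[[-124,-80,130],13.4,-1],[[-124,-130,130],13.4,-1],[[-124,-180,130],13.4,-1],[[-124,-230,130],13.4,-1],[[-124,-281,130],13.4,-1],[[-124,-281,110],13.4,-1],[[-124,-281,80],13.4,-1],[[-124,-281,80],13.4,-1]])

```text
t: 15.0
ee_pos: [0.4292, 0.0374, 0.1074]
eef_rot: [0.517, -0.484, 0.515, 0.483]
contact_force: [0.7, 0.9, -1.0]
gripper_width: 0.126
```

```bash
python3 pan.py y .46 .037 w5.png
```

```text
[0.42916377 0.03735214 0.10742953] 0.12616464924724485
tool yaw 86.34732685333476
((498.7531433105469, -16.310970306396484), (4.0904717445373535, 8.633783340454102), 67.44462585449219)
(np.int32(2194), [321.0, 260.6], [308, 215, 27, 91]) [0.4669 0.0346]
yellow_fin [(0.71, [323.6, 264.1], [0.4752, 0.0361])]
yellow_filter [(0.88, [322.0, 278.2], [0.5111, 0.0327])]
```

View pics/w5.png

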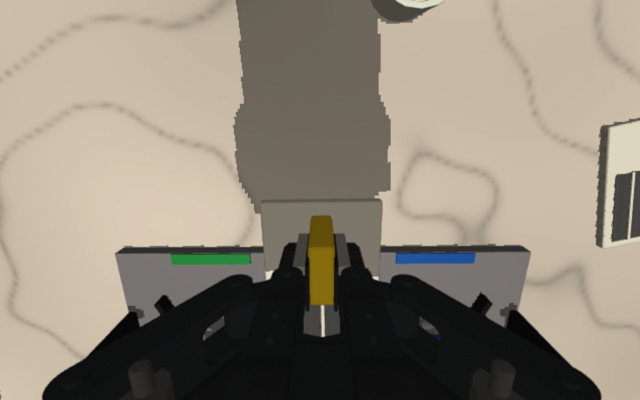

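Panel held and level: its rear edge spans (263–382, 200), and the bay's centre is at about column 323, so it is aligned. The edge width suggests it hangs up to 8 mm lower than gripped, so I'll descend carefully until contact.

>>> send_rows(motion=[[[0,0,-20],0.3,-1],[[0,0,-40],0.3,-1],[[0,0,-52],0.3,-1],[[0,0,-54],0.3,-1]])

```text
t: 15.65
ee_pos: [0.4306, 0.0379, 0.055]
eef_rot: [0.516, -0.486, 0.512, 0.484]
contact_force: [-0.6, 0.7, -1.7]
gripper_width: 0.129
```

>>> send_rows(motion=[[[0,0,-2],0,-1],[[0,0,-4],0,-1],[[0,0,-4],0,-1]])

```text
t: 16.02
ee_pos: [0.4307, 0.038, 0.0512]
eef_rot: [0.516, -0.487, 0.512, 0.484]
contact_force: [0.3, -0.8, -2.4]
gripper_width: 0.126
```

>>> send_rows(motion=[[[0,0,-2],0,-1],[[0,0,-4],0,-1],[[0,0,-4],0,-1]])

```text
t: 16.4
ee_pos: [0.4306, 0.0379, 0.047]
eef_rot: [0.516, -0.486, 0.512, 0.484]
contact_force: [-0.5, 0.3, -2.0]
gripper_width: 0.131
```

>>> send_rows(motion=[[[0,0,-2],0,-1],[[0,0,-4],0,-1],[[0,0,-4],0,-1]])

```text
t: 16.77
ee_pos: [0.4305, 0.0379, 0.0429]
eef_rot: [0.516, -0.486, 0.512, 0.484]
contact_force: [-0.3, -0.3, -2.3]
gripper_width: 0.125
```

>>> send_rows(motion=[[[0,0,-1],0,-1],[[0,0,-2],0,-1],[[0,0,-2],0,-1]])

```text
t: 17.15
ee_pos: [0.4305, 0.0379, 0.0408]
eef_rot: [0.516, -0.486, 0.512, 0.484]
contact_force: [0.1, 0.5, -1.3]
gripper_width: 0.127
```

>>> send_rows(motion=[[[10,-0.6,-1],0,-1],[[20,-1.2,-1],0,-1],[[30,-1.8,-1],0,-1],[[40,-2.4,-1],0,-1],[[50,-3,-1],0,-1],[[60,-3.5,-1],0,-1],[[66,-3.9,-1],0,-1],[[70,-4.1,-1],0,-1],[[70,-4.1,-1],0,-1]])

```text
t: 18.27
ee_pos: [0.5005, 0.0338, 0.0398]
eef_rot: [0.516, -0.486, 0.512, 0.484]
contact_force: [0.8, 0.1, -1.9]
gripper_width: 0.127
```

>>> send_rows(motion=[[[3,-0.2,-1],0,-1],[[6,-0.4,-1],0,-1],[[8,-0.5,-1],0,-1],[[9,-0.5,-1],0,-1],[[9,-0.5,-1],0,-1]])

```text
t: 18.9
ee_pos: [0.5086, 0.0334, 0.0393]
eef_rot: [0.516, -0.486, 0.513, 0.485]
contact_force: [-12.1, 0.6, 22.8]
gripper_width: 0.131
```

>>> send_rows(motion=[[[1.5,-0.1,0],0,-1],[[3,-0.2,0],0,-1],[[3,-0.2,0],0,-1]])

```text
t: 19.27
ee_pos: [0.5118, 0.0332, 0.0394]
eef_rot: [0.516, -0.486, 0.512, 0.485]
contact_force: [-2.0, 1.3, 3.0]
gripper_width: 0.128
```

>>> send_rows(motion=[[[1.5,-0.1,0],0,-1],[[3,-0.2,0],0,-1],[[3,-0.2,0],0,-1]])

```text
t: 19.65
ee_pos: [0.5118, 0.0333, 0.0393]
eef_rot: [0.515, -0.484, 0.514, 0.487]
contact_force: [-28.0, 2.0, 31.9]
gripper_width: 0.126
```

```bash
python3 - <<'E'
from meas import *
save('wrist','w6.png'); b=save('side','s6.png'); b=cv2.imread('pics/s6.png')[130:270,270:440]
a=cv2.imread('pics/w6.png'); cv2.imwrite('pics/m6.png',np.hstack([a[100:400,80:560],cv2.resize(b,(320,263))if 0 else cv2.resize(b[:, :],(320,300))]))
E
```

```text
(no output)
```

View pics/m6.png

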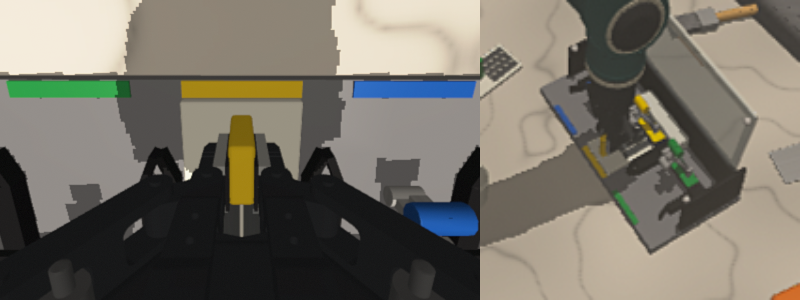

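>>> send_rows(motion=[[[-1,0,0],0,-1],[[-1,0,0],0,0],[[-1,0,0],0,0],[[-1,0,0],0,0],[[-1,0,40],0,0],[[-10,0,90],0,0],[[-10,0,90],0,0]])

```text
t: 20.62
ee_pos: [0.503, 0.0335, 0.1322]
eef_rot: [0.516, -0.485, 0.512, 0.486]
contact_force: [0.5, -0.1, -0.7]
gripper_width: 0.497
```

```bash
python3 - <<'E'
from meas import *
st=status.get_state(); print(st['ee_pos'],st['gripper_width'])
mW=cam('wrist',st); im=save('wrist','w7.png')
for c in 'byg': print(c,[(b[0],b[1],b[2],np.round(toworld(b[1],'wrist',.012,mW)[:2],4)) for b in blobs(im,c,100)])
E
```

```text
[0.50303236 0.0334782  0.1321505 ] 0.4969837093720621
b [(np.int32(854), [432.2, 171.0], [393, 166, 79, 11], array([0.4883, 0.1353])), (np.int32(736), [442.9, 249.1], [423, 240, 41, 20], array([0.5675, 0.1501]))]
y [(np.int32(866), [321.1, 171.0], [282, 166, 79, 11], array([0.4825, 0.0348])), (np.int32(720), [321.1, 211.5], [314, 187, 16, 49], array([0.5213, 0.0326])), (np.int32(541), [295.3, 293.3], [283, 283, 29, 24], array([0.6093, 0.0009])), (np.int32(125), [356.0, 293.6], [353, 283, 7, 24], array([0.6133, 0.0635])), (np.int32(952), [321.4, 322.8], [302, 311, 40, 25], array([0.6475, 0.0257]))]
g [(np.int32(856), [209.4, 171.0], [170, 166, 79, 11], array([ 0.4767, -0.066 ]))]
```

View pics/w7.png

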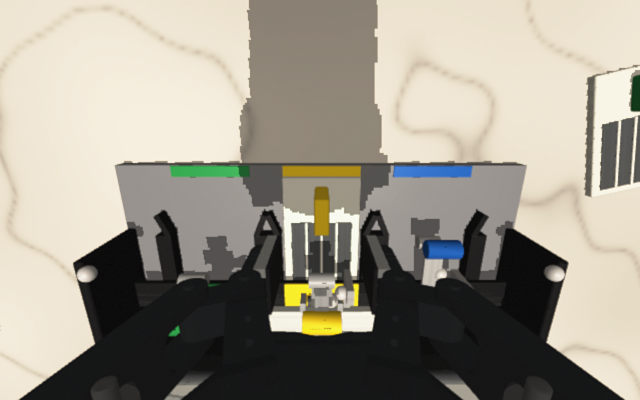

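Yellow panel home: its rear edge lies right behind the band (row 177) and its fin is centred on the band (column 321). The raised yellow bar at (321,323) works out to x≈0.575, z≈0.094 (θ≈0.87). Next I lower that clip.

>>> send_rows(motion=[[[36,-2,5],0,0],[[72,-5,0],0,0],[[72,-5,-25],0,0],[[72,-5,-48],0,0],[[72,-5,-48],0,0],[[72,-5,-48],0,-1],[[72,-5,-48],0,-1],[[72,-5,-48],0,-1],[[72,-5,-48],0,-1],[[72,-5,-48],0,-1]])

```text
t: 21.92
ee_pos: [0.5745, 0.0291, 0.0829]
eef_rot: [0.516, -0.485, 0.512, 0.487]
contact_force: [-2.1, 5.6, 1.8]
gripper_width: 0.313
```

Width 26.6 mm: the bar is held. I'll follow the arc down.

>>> send_rows(motion=[[[-8,0.5,-5],0,-1],[[-15,1,-10],0,-1],[[-21,1,-17],0,-1],[[-27,1.5,-24],0,-1],[[-31,2,-32],0,-1],[[-33,2,-37],0,-1],[[-33,2,-37],0,-1]])

```text
t: 22.8
ee_pos: [0.543, 0.0313, 0.0467]
eef_rot: [0.517, -0.485, 0.511, 0.486]
contact_force: [3.2, 4.4, 6.2]
gripper_width: 0.311
```

>>> send_rows(motion=[[[0,0,0],0,0],[[0,0,0],0,0],[[0,0,0],0,0],[[0,0,40],0,0],[[-40,40,100],0,0],[[-110,95,110],0,0],[[-110,150,110],0,0],[[-140,210,110],5,0],[[-140,278,110],10,0],[[-140,278,95],13,0],[[-140,278,95],13,0]])

```text
t: 24.18
ee_pos: [0.4017, 0.3111, 0.1407]
eef_rot: [0.457, -0.541, 0.453, 0.542]
contact_force: [0.7, -1.4, 0.8]
gripper_width: 0.499
```

```bash
python3 pan.py g .43 .31 w8.png
```

```text
[0.40170397 0.31112656 0.14069554] 0.49945130452545317
tool yaw 99.97637853802287
((464.85443115234375, 313.7091979980469), (105.3882064819336, 69.12908172607422), 10.25556755065918)
(np.int32(613), [513.8, 93.7], [502, 73, 25, 42]) [0.2921 0.4407]
(np.int32(404), [310.9, 233.7], [305, 218, 13, 32]) [0.4328 0.3078]
green_fin [(0.61, [503.4, 92.2], [0.291, 0.4378])]
green_filter [(0.97, [315.0, 244.4], [0.4643, 0.316]), (0.68, [471.3, 132.1], [0.3242, 0.4415])]
```

View pics/w8.png

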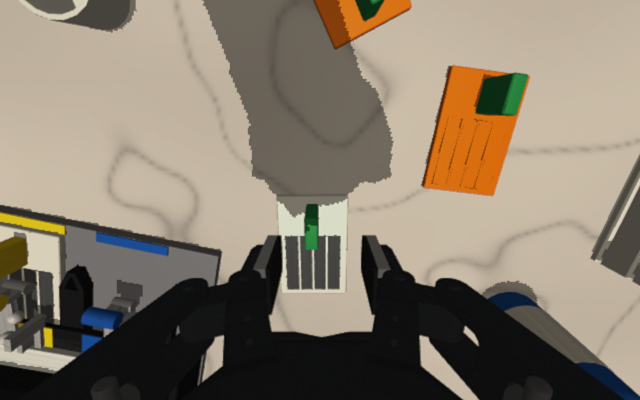

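The green white-framed panel, fin at (311,234), was shifted about 35 mm in +x by the announced knock. It is still white-framed; the orange ones are elsewhere. I'll grasp it at the updated position.

>>> send_rows(motion=[[[15,-2,-40],0,0],[[29,-4,-85],0,0],[[29,-4,-114],0,0],[[29,-4,-114],0,0],[[29,-4,-114],0,-1],[[29,-4,-114],0,-1],[[29,-4,-114],0,-1],[[29,-4,-114],0,-1],[[29,-4,-114],0,-1]])

```text
t: 25.45
ee_pos: [0.4331, 0.305, 0.0296]
eef_rot: [0.46, -0.54, 0.453, 0.541]
contact_force: [-0.1, -0.7, 10.1]
gripper_width: 0.125
```

>>> send_rows(motion=[[[0,0,20],0,-1],[[0,0,70],0,-1],[[-5,-20,110],-3,-1],[[-9,-70,110],-8,-1],[[-9,-120,110],-13.3,-1],[[-9,-170,110],-13.3,-1],[[-9,-220,110],-13.3,-1],[[-9,-270,110],-13.3,-1],[[-9,-320,110],-13.3,-1],[[-9,-367,110],-13.3,-1],[[-9,-367,70],-13.3,-1],[[-9,-367,70],-13.3,-1]])

```text
t: 26.95
ee_pos: [0.4228, -0.0622, 0.0989]
eef_rot: [0.519, -0.483, 0.513, 0.484]
contact_force: [0.6, -0.7, -1.6]
gripper_width: 0.125
```

```bash
python3 pan.py g .46 -.06 w9.png
```

```text
[ 0.42281876 -0.06223308  0.09891861] 0.12540837699848298
tool yaw 86.2890251993299
((485.5248718261719, -112.73297882080078), (5.791363716125488, 11.085519790649414), 70.92040252685547)
(np.int32(1263), [321.2, 273.3], [309, 246, 25, 57]) [ 0.4664 -0.065 ]
green_fin [(0.67, [322.5, 261.7], [0.4619, -0.0636])]
green_filter [(0.65, [322.6, 280.1], [0.5015, -0.0657])]
```

View pics/w9.png

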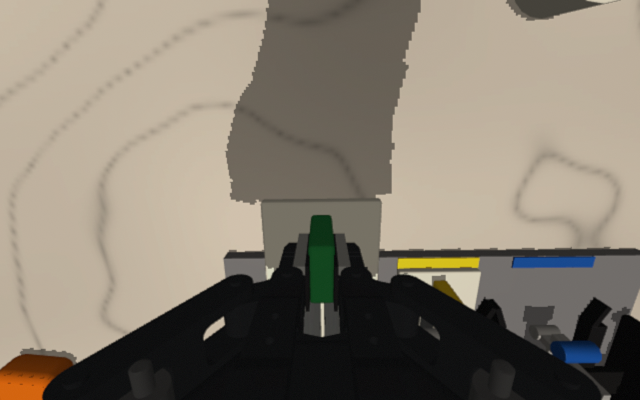

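Held just as the yellow one was. Lower and slide in.

>>> send_rows(motion=[[[1,0,-25],0.4,-1],[[1,0,-45],0.4,-1],[[1,0,-52],0.4,-1],[[1,0,-55],0.4,-1],[[1,0,-55],0.4,-1]])

```text
t: 27.72
ee_pos: [0.426, -0.0615, 0.0466]
eef_rot: [0.518, -0.486, 0.51, 0.485]
contact_force: [0.3, 0.7, -1.6]
gripper_width: 0.123
```

>>> send_rows(motion=[[[10,-0.6,-1],0,-1],[[20,-1.2,-1],0,-1],[[30,-1.8,-1],0,-1],[[40,-2.4,-1],0,-1],[[50,-3,-1],0,-1],[[60,-3.5,-1],0,-1],[[66,-3.9,-1],0,-1],[[70,-4.1,-1],0,-1],[[70,-4.1,-1],0,-1]])

```text
t: 28.85
ee_pos: [0.4961, -0.0656, 0.0455]
eef_rot: [0.518, -0.486, 0.51, 0.485]
contact_force: [-0.7, 0.0, -2.5]
gripper_width: 0.123
```

>>> send_rows(motion=[[[0,0,-2],0,-1],[[0,0,-4],0,-1],[[0,0,-4],0,-1]])

```text
t: 29.22
ee_pos: [0.496, -0.0655, 0.0417]
eef_rot: [0.518, -0.486, 0.51, 0.486]
contact_force: [-3.0, 1.7, 8.4]
gripper_width: 0.127
```

>>> send_rows(motion=[[[3,-0.2,0],0,-1],[[6,-0.4,0],0,-1],[[8,-0.5,0],0,-1],[[8,-0.5,0],0,-1]])

```text
t: 29.72
ee_pos: [0.5041, -0.0661, 0.0417]
eef_rot: [0.518, -0.486, 0.51, 0.486]
contact_force: [-2.4, -0.3, 3.7]
gripper_width: 0.128
```

>>> send_rows(motion=[[[1.5,-0.1,0],0,-1],[[3,-0.2,0],0,-1],[[3,-0.2,0],0,-1]])

```text
t: 30.1
ee_pos: [0.5049, -0.0661, 0.0416]
eef_rot: [0.517, -0.485, 0.51, 0.487]
contact_force: [-21.0, 2.3, 24.3]
gripper_width: 0.123
```

>>> send_rows(motion=[[[0,0,0],0,-1],[[0,0,0],0,0],[[0,0,0],0,0],[[0,0,0],0,0],[[0,0,40],0,0],[[-10,0,90],0,0],[[-10,0,90],0,0]])

```text
t: 30.98
ee_pos: [0.496, -0.0662, 0.1344]
eef_rot: [0.519, -0.486, 0.509, 0.486]
contact_force: [0.4, -0.3, -1.1]
gripper_width: 0.503
```

```bash
python3 - <<'E'
from meas import *
st=status.get_state(); print(st['ee_pos'],st['gripper_width'])
mW=cam('wrist',st); im=save('wrist','w10.png')
for c in 'yg': print(c,[(b[0],b[1],b[2],np.round(toworld(b[1],'wrist',.012,mW)[:2],4),np.round(toworld(b[1],'wrist',.1,mW)[:2],4)) for b in blobs(im,c,100)])
E
```

```text
[ 0.49603385 -0.06618716  0.13440032] 0.5033743766999554
y [(np.int32(928), [430.3, 170.5], [392, 165, 78, 12], array([0.482 , 0.0354]), array([0.4615, 0.0016])), (np.int32(1322), [440.8, 210.3], [424, 186, 35, 50], array([0.5214, 0.0477]), array([0.4874, 0.0096])), (np.int32(770), [442.7, 252.3], [422, 243, 42, 20], array([0.5664, 0.0525]), array([0.517 , 0.0129]))]
g [(np.int32(787), [320.6, 170.6], [282, 166, 77, 11], array([ 0.4763, -0.0648]), array([ 0.4578, -0.0643])), (np.int32(504), [321.3, 217.5], [314, 199, 15, 37], array([ 0.5221, -0.0667]), array([ 0.4879, -0.0656])), (np.int32(463), [294.4, 291.4], [283, 282, 28, 22], array([ 0.6027, -0.0992]), array([ 0.5409, -0.087 ])), (np.int32(835), [320.6, 323.0], [301, 312, 41, 22], array([ 0.6442, -0.0742]), array([ 0.5682, -0.0705]))]
```

View pics/w10.png

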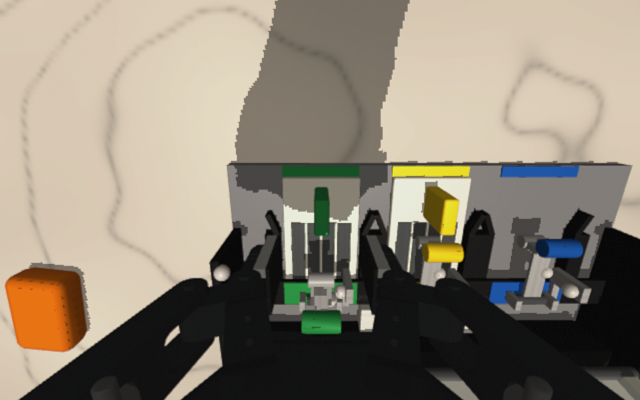

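Green panel home; yellow panel in with its clip down. The raised green bar at (321,323) is at the same relative place as before.

>>> send_rows(motion=[[[36,-2,5],0,0],[[72,-4,0],0,0],[[72,-4,-25],0,0],[[72,-4,-50],0,0],[[72,-4,-50],0,0],[[72,-4,-50],0,-1],[[72,-4,-50],0,-1],[[72,-4,-50],0,-1],[[72,-4,-50],0,-1],[[72,-4,-50],0,-1]])

```text
t: 32.28
ee_pos: [0.5676, -0.0701, 0.0832]
eef_rot: [0.518, -0.485, 0.509, 0.486]
contact_force: [-2.0, -4.0, 4.5]
gripper_width: 0.31
```

>>> send_rows(motion=[[[-8,0.5,-5],0,-1],[[-15,1,-10],0,-1],[[-21,1,-17],0,-1],[[-27,1.5,-24],0,-1],[[-31,2,-32],0,-1],[[-33,2,-37],0,-1],[[-33,2,-37],0,-1]])

```text
t: 33.15
ee_pos: [0.5343, -0.0681, 0.0459]
eef_rot: [0.518, -0.485, 0.51, 0.486]
contact_force: [-2.2, -2.8, 6.6]
gripper_width: 0.309
```

>>> send_rows(motion=[[[0,0,0],0,0],[[0,0,0],0,0],[[0,0,0],0,0],[[0,0,40],0,0],[[-20,20,90],0,0],[[-20,60,130],0,-1],[[-20,100,190],0,-1],[[-20,100,195],0,-1]])

```text
t: 34.15
ee_pos: [0.5151, 0.0344, 0.2437]
eef_rot: [0.519, -0.486, 0.507, 0.487]
contact_force: [0.2, 0.3, -1.3]
gripper_width: 0.003
```

```bash
python3 - <<'E'
from meas import *
st=status.get_state(); print(st['ee_pos'],st['gripper_width'])
mW=cam('wrist',st); im=save('wrist','w11.png')
for c in 'byg': print(c,[(b[0],b[1],b[2],np.round(toworld(b[1],'wrist',.056,mW)[:2],4)) for b in blobs(im,c,60)])
a=-.058; 
for n,ly,th in(('b',100,0),('y',0,.075),('g',-100,.075)):
    ph=np.radians(165.53)-th; lx=30+64*np.cos(ph)-1; z=.036+.064*np.sin(ph)+.002
    for t,q in(('grip',(lx,ly,z)),('fin',(-63,ly,.05))):
        print(n,t,np.round(topix([.5726+(q[0]*np.cos(a)-ly*np.sin(a))/1e3,.0297+(q[0]*np.sin(a)+ly*np.cos(a))/1e3,q[2]],'wrist',mW),1))
E
```

```text
[0.5151393  0.03443236 0.24369617] 0.0030058942759793408
b [(np.int32(444), [397.5, 142.5], [370, 139, 56, 8], array([0.4824, 0.1231])), (np.int32(315), [402.3, 195.3], [390, 189, 26, 13], array([0.5444, 0.1303])), (np.int32(293), [375.9, 231.9], [367, 225, 22, 17], array([0.5896, 0.0994]))]
y [(np.int32(441), [318.6, 142.2], [291, 138, 56, 9], array([0.4774, 0.0353])), (np.int32(319), [318.0, 168.4], [313, 153, 11, 32], array([0.5068, 0.033 ])), (np.int32(327), [318.0, 197.2], [306, 191, 25, 14], array([0.5412, 0.0311])), (np.int32(330), [299.7, 232.0], [290, 224, 22, 19], array([0.5844, 0.0063])), (np.int32(106), [342.5, 233.9], [339, 224, 7, 19], array([0.5899, 0.0585]))]
g [(np.int32(428), [238.1, 141.7], [211, 138, 56, 8], array([ 0.4721, -0.0536])), (np.int32(293), [230.2, 169.5], [224, 154, 16, 31], array([ 0.5027, -0.0668])), (np.int32(314), [231.5, 197.0], [219, 191, 26, 13], array([ 0.5353, -0.0701])), (np.int32(244), [221.8, 230.9], [214, 224, 19, 18], array([ 0.5776, -0.088 ])), (np.int32(108), [265.6, 233.0], [262, 225, 8, 17], array([ 0.5834, -0.0353]))]
b grip [402.7 195.7]
b fin [404.1 170.1]
y grip [318.4 197.7]
y fin [318.4 169.8]
g grip [232.4 197.5]
g fin [232.2 169.4]
```

View pics/w11.png

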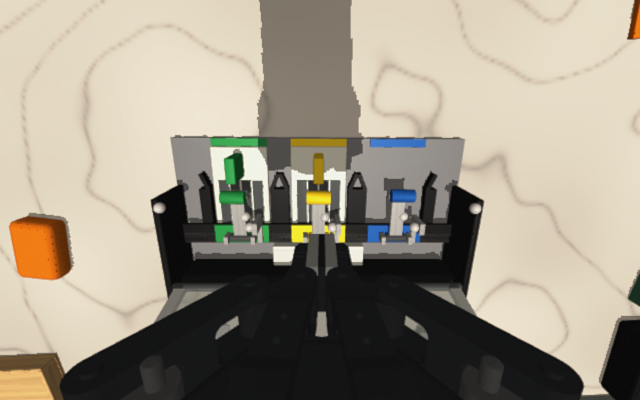

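All three bars are down at (232,197), (318,197) and (402,195), and both fins are within about 1 px of the predicted home positions. Now the cover: go over and behind it.

>>> send_rows(motion=[[[50,-3,5],0,-1],[[100,-6,5],0,-1],[[150,-10,5],0,-1],[[200,-13,5],0,-1],[[200,-13,-30],0,-1],[[200,-13,-72],0,-1],[[200,-13,-72],0,-1]])

```text
t: 35.08
ee_pos: [0.7131, 0.0196, 0.1674]
eef_rot: [0.517, -0.484, 0.51, 0.488]
contact_force: [0.3, -0.0, 1.1]
gripper_width: -0.002
```

>>> send_rows(motion=[[[-20,1,5],0,-1],[[-35,2,5],0,-1],[[-46,3,6],0,-1],[[-57,3,7],0,-1],[[-69,4,5],0,-1],[[-80,5,3],0,-1],[[-90,5,-1],0,-1],[[-100,6,-6],0,-1],[[-109,6,-12],0,-1],[[-118,7,-19],0,-1],[[-125,7,-28],0,-1],[[-132,8,-37],0,-1]])

```text
t: 36.58
ee_pos: [0.5806, 0.0275, 0.1296]
eef_rot: [0.517, -0.484, 0.51, 0.488]
contact_force: [1.8, -1.6, 0.3]
gripper_width: -0.002
```

>>> send_rows(motion=[[[-5,0,-10],0,-1],[[-8,0.5,-20],0,-1],[[-10,0.5,-27],0,-1],[[-11,0.5,-33],0,-1],[[-12,0.5,-38],0,-1],[[-12,0.5,-42],0,-1],[[-12,0.5,-42],0,-1]])

```text
t: 37.45
ee_pos: [0.5686, 0.028, 0.0879]
eef_rot: [0.517, -0.484, 0.51, 0.488]
contact_force: [-7.8, 2.8, 17.9]
gripper_width: -0.001
```

>>> send_rows(motion=[[[0,0,-2],0,-1],[[0,0,-4],0,-1],[[0,0,-4],0,-1]])

```text
t: 37.83
ee_pos: [0.5687, 0.028, 0.0857]
eef_rot: [0.518, -0.484, 0.51, 0.488]
contact_force: [-19.3, 2.0, 48.2]
gripper_width: -0.002
```

>>> send_rows(motion=[[[0,0,5],0,-1],[[0,0,15],0,-1],[[0,0,60],0,-1],[[-40,0,120],0,-1],[[-100,0,180],0,-1],[[-100,0,220],0,-1],[[-100,0,220],0,-1]])

```text
t: 38.7
ee_pos: [0.4691, 0.028, 0.3095]
eef_rot: [0.52, -0.484, 0.507, 0.488]
contact_force: [-0.4, -0.5, -1.0]
gripper_width: -0.002
```

```bash
python3 - <<'E'
from meas import *
st=status.get_state(); print(st['ee_pos'],st['contact_force'])
mW=cam('wrist',st); im=save('wrist','w12.png'); s=save('side','s12.png')
for c in 'byg': print(c,[(b[0],b[1],np.round(toworld(b[1],'wrist',.056,mW)[:2],4)) for b in blobs(im,c,60)])
a=-.058
def P(lx,ly,z): return topix([.5726+(lx*np.cos(a)-ly*np.sin(a))/1e3,.0297+(lx*np.sin(a)+ly*np.cos(a))/1e3,z/1e3],'wrist',mW).round(1)
print('shut edge corners/patch',P(-35,172,79),P(-35,-172,79),P(-23,0,79),'fins',P(-63,0,50),P(-63,-100,50))
for th in(.05,.15): print(th,'patch',P(75-98*np.cos(th),0,79+98*np.sin(th)))
print('patch net',[(r['score'],r['position']) for r in place_of('cover_edge','wrist')[:2]])
v=cv2.resize(cv2.imread('pics/s12.png')[120:270,270:450],(360,300))
cv2.imwrite('pics/m12.png',np.hstack([cv2.imread('pics/w12.png')[60:360,100:540],v]))
E
```

```text
[0.46912984 0.02797443 0.30947266] [-0.43852861 -0.53108186 -0.95621218]
b [(np.int32(319), [388.6, 168.0], array([0.4788, 0.1241])), (np.int32(174), [393.1, 212.0], array([0.5439, 0.1316]))]
y [(np.int32(368), [323.2, 167.5], array([0.473 , 0.0342])), (np.int32(220), [323.5, 191.3], array([0.5069, 0.0328])), (np.int32(176), [323.6, 213.0], array([0.5394, 0.0312]))]
g [(np.int32(310), [257.5, 167.9], array([ 0.4683, -0.0556])), (np.int32(170), [252.2, 194.1], array([ 0.5051, -0.0675])), (np.int32(124), [252.9, 213.2], array([ 0.5336, -0.0701])), (np.int32(280), [634.2, 311.7], array([0.7428, 0.5325]))]
shut edge corners/patch [449.7 217.4] [197.2 218. ] [324.2 225.8] fins [323.9 192. ] [253.7 192.1]
0.05 patch [324.3 227.3]
0.15 patch [324.5 230.9]
patch net [(0.59, [325.2, 214.1]), (0.58, [323.3, 226.4])]
```

View pics/m12.png

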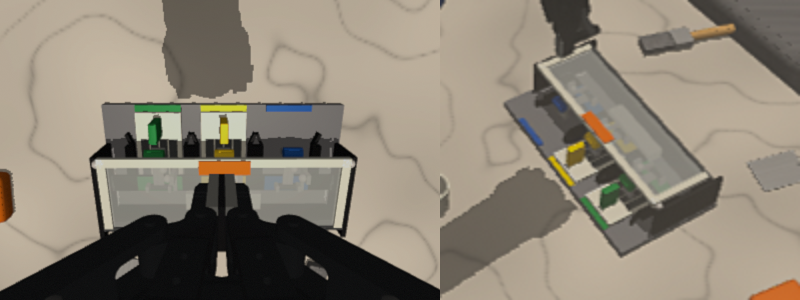

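```bash
python3 -c "
from h import *
print(order.finish_job(), status.get_state()['t'])"
```

```text
the job is handed in; nothing more can be done
the job is handed in; nothing more can be done
```

I loaded the two white-framed panels I found, yellow and green, into their bays, and lowered both clips. I then pushed the cover shut and handed the job in at about 39 s of robot time; the hand-in gave no verdict. I saw no blue panel in any picture, so its bay stayed empty with the clip down. I left the orange look-alikes alone.

- **Knock:** the green panel had shifted about 35 mm before I reached it. I measured it again and picked it up from the new place.
- **Panels and clips:** with the cover still open, the bars of all three clips lay within about 1 px of their predicted down positions. Both fins lay within about 2 px of home. I had pushed each panel against its end stop with 20–30 N.
- **Cover:** it stayed down for almost a second after I let go. One camera reading of its orange patch, row 226.4, matches the fully shut position (225.8). The network also reported the patch at row 214, with about the same score, and I took that one to be false because it does not fit the picture.
- **Bottle and jar:** I moved nothing near either of them, but I did not check them again at the end.
- **Height check that disagreed:** while I carried the yellow panel, its apparent width suggested it hung about 8 mm low. Lowering it carefully onto the plate showed the planned height was right.

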